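# Serve the pretzel with the turner from the cutlery crate

## Robot

A 6-joint arm with a two-finger parallel gripper is mounted at the origin on the work surface. World frame = base frame: x ahead of the robot, y to its left, z up, the work surface at z = 0. Lengths are in m, angles in rad, forces in N, time in s.
With the tool pointing down it reaches from about 0.25 to 0.775 m from the base axis. Payload 4 kg.
Tool frame: the origin (TCP) lies at the very end of the fingers, on their centre line; the grasp point (between the pads) lies hold_point_z behind it (hold_point_z is the distance from the TCP to the grasp point, in m); z points along the fingers, y is the direction in which the jaws open and shut (so a half turn about z gives the same grasp; the last joint's range is limited). The gripper opens to 94 mm and grips with 3 to 60 N. Pads are 16 mm wide; open, the fingers measure 119 mm over their backs; the gripper's body (75 mm by 177 mm) begins 78 mm behind the grasp point.
Start: joints at [1.197, 0.087, 1.371, -0, 1.684, -0.103], TCP at [0.147, 0.53, 0.206] pointing down, gripper open.
Joint ranges: [-3.1, 3.1], [-0.76, 2.03], [0.27, 2.55], [-1.08, 4.22], [0.17, 2.65], [-2.57, 2.57]. Speed limits (rad/s): [2.79, 2.79, 3.14, 3.14, 3.14, 3.14].

## Interface

Orientations are given as [roll, pitch, yaw] about the fixed x, y, z axes, in that order (R = Rz(yaw) Ry(pitch) Rx(roll)).
In Python, from bench import * gives the robot as it stands.
- The arm moves only by the tool step_arm, never from a script. Its argument "increments" is text: rows parted by semicolons, each of 6 numbers parted by spaces: the shift along the tool's x, y, z in cm, then the turn, a rotation vector about the tool's x, y, z in rad. A call has 1 to 5 rows; each row shifts and turns the commanded pose from where the row before left it, along the tool's axes as they then stand; what a row does not reach is not made up. A row lasts 1/10 s, in which the tool goes at most 50 mm and 8.59 degrees, less where a joint would pass 70% of its speed; a pose out of reach is approached as far as the arm can. A call is refused whole if a number of a shift passes 5 or a number of a turn 0.15, either way. A call with a gripper value outside its range is refused whole. "claw" is the gripper's target within -1 to 1 (shut at 1, half-way at 0, fully open at -1), set as the call begins (left out, the last holds). The fingers move at their own pace and stop on an object; the grip force is fixed at half the most. Time passes only in rows, so rows that do not move let the fingers close. It gives the time, the measured TCP pose, the force and the opening at its end, in the units of the state.
- get_obs(): the state, without advancing time (a new reading comes with each control period).
- snapshot(name): name is "scene" or "top" or "wrist"; returns the picture (480x640x3 uint8, red, green, blue); there is no depth.
- calibration(name): a dict with "camera_matrix" (3x3 intrinsics, pixels), "k1" (the pictures are not rectified: a ray, as slopes to the right and down, at radius r is drawn at 1 + k1 r^2 times it, then the intrinsics apply), "eye" and "orientation" of the camera in the world; the wrist camera has in their place "tool_from_camera" (4x4, takes a point from camera to tool coordinates, whose origin is the TCP and whose axes are the flange's). Camera axes: x right, y up, looking along -z (the intrinsics and any distortion apply to the point x, -y, -z); pixel columns grow to the right and rows downward; lengths in m; the calibration is good to about 2 mm. A picture is of the moment at which its call begins: read the wrist's pose just before it. calibration takes no time and is no camera call.
- close_job(): hands the job in, once; it reports no verdict.
The state is a dict: "time": time; "joint_positions": joint angles; "qvel": joint speeds; "joint_torque": joint torques, N m; "tool_pos": TCP position; "ee_rot": TCP orientation; "wrist_force": force on the tool from outside, world axes, zero at the start; "wrist_torque": the same for the moment, N m; "width": finger opening in m.
Only numpy, scipy, OpenCV 4.12 (cv2) and the standard library are available. Lean on these libraries where they do the work, as an engineer would, in place of code of your own. Each camera call takes 0.05 s, during which the arm holds its last target. There are 200 camera calls.

## Task

Find the turner (the utensil with the wide rectangular blade) among the utensils in the wooden crate and take it out, leaving the others in the crate. Slide its blade under the pretzel on the cookie sheet, lift the pretzel on the turner without the gripper ever touching the food, carry it over and gently tip it off to lie flat in the middle of the white plate, then lay the turner down with its whole blade flat on the empty cookie sheet. Do not disturb the bowl, the jar or the mug.

Things in the scene. Friction and masses are not known exactly. Their poses are not given: they have to be found in the camera images.
- turner: Steel turner, 210 long, 180 g, loose, standing on its blade in one of three lanes of the crate. Origin: centre of the blade's underside; x ahead to the front edge, z up. Blade flat, slippery, 100 (x) by 80 (y), 2 thick. At its back edge a neck rises to a straight black handle parallel to x: x = -155 to -55, 18 wide, 22 high, centre line at z = 55. Centre of mass near x = -25
- turner_grip (a point): Point on the centre line of the turner's handle, 20 behind its front end (turner x = -75, z = 55), a good place to grip it from above; axes as the turner's
- spoon: Deep serving spoon in the crate: round bowl 58 across, 18 high, with the same raised black handle as the turner (x = -155 to -55, 55 up). Origin: underside of the bowl's centre, x ahead away from the handle
- skimmer: Skimmer in the crate: flat round steel disc 58 across, 4 thick, with the same raised black handle as the turner (x = -155 to -55, 55 up). Origin: underside of the disc's centre, x ahead
- spreader: Small butter spreader, 95 long, 16 wide, 9 high, lying on the crate floor between the raised handles. Origin: underside of its middle, x along it
- fork: Small fork, 95 long, 18 wide, 9 high, lying on the crate floor between the raised handles. Origin: underside of its middle, x along it
- knife: Table knife, 180 long, 18 wide, 8 high, lying crosswise on the spreader and the fork, under the raised handles. Origin: underside of its middle, x along it
- crate: Shallow open wooden crate, fixed, 270 by 270, 42 high, walls and floor 6 thick. Origin: centre of its underside; its x runs along the utensils from handle end to head end, roughly towards the robot's right; the three large utensils lie beside one another about 80 apart in its y
- sheet: Aluminium cookie sheet, fixed flat on the table: 200 (x) by 220 (y), 4 thick. Origin: centre of its underside. x points to its one upturned edge, a lip 3 thick (x = 97 to 100) whose top is 18 above the table, the other three sides are flat and open. x points roughly to the robot's right
- pretzel: Brown baked pretzel on the cookie sheet, rigid, 120 g: 114 (its x) by 92 (its y), a round strand 20 thick. Origin: underside of its middle; it reaches 57 to either side in x and from -48 to +44 in y. The round bend is at -y, the two lobes at +y. It starts with the bend away from the lip, lobes 10 to 40 from the lip, which can serve as a stop
- plate: White round dinner plate, fixed, 250 across, 20 high at the rim, flat inner floor about 150 across, 5 above the table. Origin: centre of its underside
- dip_bowl: Terracotta dip bowl, 100 across, 45 high, beyond the sheet; to be left alone. Origin: centre of its underside
- jar: Closed green glass jar, 72 across, 100 high, beyond the sheet and plate; to be left alone. Origin: centre of its underside
- mug: Blue mug, 80 across, 90 high, beyond the crate; to be left alone. Origin: centre of its underside
Things that resemble listed ones, but are neither listed nor needed, are in the scene too. Leave any red look-alike of the turner alone.

How it is judged:
On the way, in this order (a step that is already met when the one before it is completed fails the run):
1. the turner has been lifted clear out of the crate by the gripper (z of turner in the frame of crate above 0.05 m and contact force between the fingers and turner above 1 N), for 0.2 s.
2. the pretzel is carried on the turner, clear of the cookie sheet (z of pretzel in the frame of sheet above 0.02 m and contact force between pretzel and turner above 0.3 N and contact force between pretzel and sheet below 0.05 N and distance between pretzel and turner below 0.07 m), for 0.3 s.
3. the pretzel lies flat in the middle of the plate, off the turner (horizontal distance between pretzel and plate below 0.045 m and z of pretzel in the frame of plate below 0.025 m and angle between pretzel's own z axis and vertical below 0.25 rad and linear speed of pretzel below 0.03 m/s and contact force between pretzel and turner below 0.02 N), for 0.2 s.
At the end, for the whole second after the job is handed in: Pretzel flat (0.25 rad), at rest in the plate within 45 mm of its centre, off the turner; turner at rest, whole blade flat on the sheet (centre within 55 mm in x, 75 mm in y of the sheet's, tilt under 0.1 rad); spoon, skimmer, spreader, fork and knife still in the crate (all of step 3 and x of turner in the frame of sheet between -0.055 and 0.055 m and y of turner in the frame of sheet between -0.075 and 0.075 m and z of turner in the frame of sheet below 0.01 m and angle between turner's own z axis and vertical below 0.1 rad and linear speed of turner below 0.03 m/s and x of spoon in the frame of crate between -0.125 and 0.125 m and y of spoon in the frame of crate between -0.125 and 0.125 m and z of each of spoon, skimmer, spreader, fork, knife in the frame of crate below 0.04 m and x of skimmer in the frame of crate between -0.125 and 0.125 m and y of skimmer in the frame of crate between -0.125 and 0.125 m and x of spreader in the frame of crate between -0.125 and 0.125 m and y of spreader in the frame of crate between -0.125 and 0.125 m and x of fork in the frame of crate between -0.125 and 0.125 m and y of fork in the frame of crate between -0.125 and 0.125 m and x of knife in the frame of crate between -0.125 and 0.125 m and y of knife in the frame of crate between -0.125 and 0.125 m); the robot touches nothing.
It fails at once if the gripper touches the pretzel (contact force between the fingers and pretzel above 0.3 N).
It fails at once if the pretzel is tossed or dropped (faster than 0.9 m/s) (linear speed of pretzel above 0.9 m/s).
It fails at once if the dip bowl, the jar or the mug is moved by more than 20 mm (distance of any of dip_bowl, jar, mug from where it was at the start of the episode above 0.02 m).
It also fails if it takes over 61 s, if anything falls off the work surface, if the arm or the gripper's body presses on something with over 40 N, if the wrist force passes 120 N, or if a joint passes its speed limit or range.

## Working session

There is one attempt and no reset: what is moved stays moved. The work goes in short steps, Python scripts to look and compute and a tool call to move; the robot and the scene stay as the last step left them, time stands still between calls to the robot, and variables do not carry over. Pictures are saved under pics/ and viewed, about 8 in all and at most 12, crops included, and the job is handed in when it is done.

Besides the shell and the picture viewer there is one more tool, called after "Call:" by a JSON object that holds its "name" and its "arguments", one argument or row to a line. step_arm: Moves the arm, as the interface text tells. Its arguments: {"type":"object","properties":{"increments":{"type":"string"},"claw":{"type":"number"}},"required":["increments"]}

```bash
ls; mkdir -p pics
python3 - <<'E'
from bench import *
import cv2, numpy as np
o=get_obs(); print({k:np.round(v,4) for k,v in o.items()})
try: print(hold_point_z)
except Exception as e: print(e)
for n in("top","scene"):
    p=snapshot(n); cv2.imwrite(f"pics/{n}0.png",p[:,:,::-1]); print(n,{k:np.round(v,4).tolist() for k,v in calibration(n).items()})
print({k:np.round(v,4).tolist() for k,v in calibration("wrist").items()})
E
```

```text
pics
{'time': np.float64(0.0), 'joint_positions': array([ 1.1969,  0.0879,  1.3723, -0.    ,  1.6836, -0.1031]), 'qvel': array([-0.0009, -0.0001,  0.0012,  0.0014, -0.0011, -0.0001]), 'joint_torque': array([-5.00000e-04, -3.40172e+01, -3.02432e+01,  7.16000e-02,
        3.28000e-02, -2.00000e-04]), 'tool_pos': array([0.1469, 0.5294, 0.2043]), 'ee_rot': array([-3.1394e+00, -2.0000e-04,  2.8708e+00]), 'wrist_force': array([-1.1209,  0.926 ,  0.6516]), 'wrist_torque': array([0.0236, 0.0077, 0.007 ]), 'width': np.float64(0.0937)}
0.0188
top {'camera_matrix': [[613.2509, 0.0, 315.298], [0.0, 613.2509, 234.1665], [0.0, 0.0, 1.0]], 'k1': -0.0746, 'eye': [0.3627, 0.0479, 1.2358], 'orientation': [0.1046, -0.008, -1.5789]}
scene {'camera_matrix': [[433.2505, 0.0, 317.7103], [0.0, 433.2505, 247.8193], [0.0, 0.0, 1.0]], 'k1': -0.1072, 'eye': [1.1932, 0.2816, 0.6416], 'orientation': [0.9347, 0.011, 1.8709]}
{'camera_matrix': [[369.1941, 0.0, 319.8663], [0.0, 369.1941, 237.66], [0.0, 0.0, 1.0]], 'k1': -0.012, 'tool_from_camera': [[-0.0014, 0.966, 0.2586, 0.0757], [1.0, 0.0012, 0.001, 0.0007], [0.0007, 0.2586, -0.966, -0.1794], [0.0, 0.0, 0.0, 1.0]]}
```

View pics/top0.png

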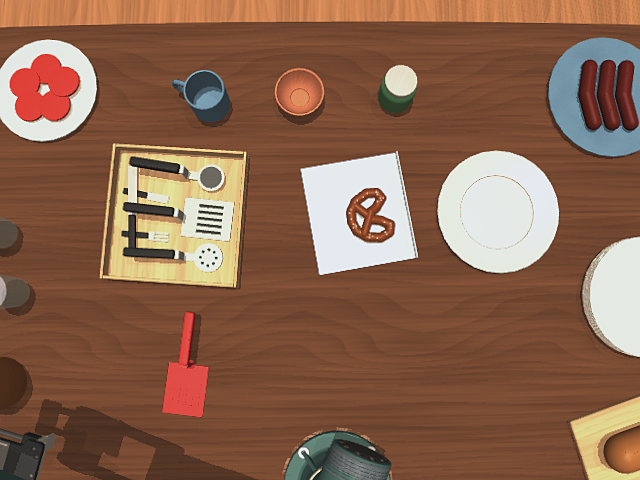

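View pics/scene0.png

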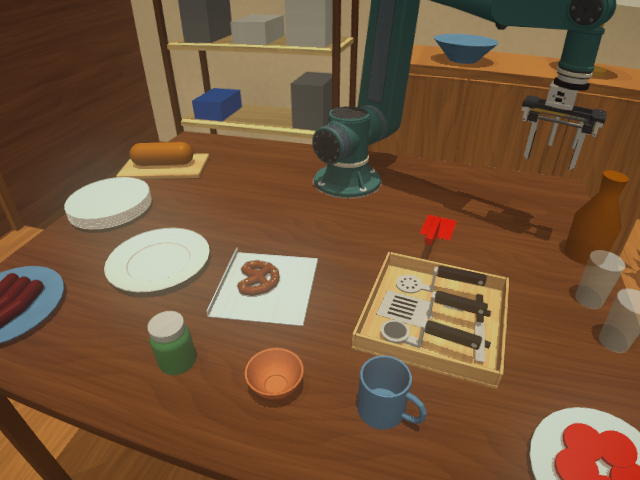

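The top view gives these candidates for the turner:
- Slotted rectangular blade in the middle crate lane at (208,218), handle at (150,210).
- Round spoon at (211,178).
- Round skimmer with holes at (208,257).
- Red look-alike outside the crate at (186,375).

I choose the middle lane. Next I measure, with a close crop to check that choice.

```bash
cat > h.py <<'E'
from bench import *
import cv2, numpy as np
from scipy.spatial.transform import Rotation as R
def cast(name,px,z,obs=None):
    """pixels -> world points on plane z"""
    c=calibration(name); px=np.asarray(px,float).reshape(-1,1,2)
    n=cv2.undistortPoints(px,c["camera_matrix"],np.array([c["k1"],0,0,0]))[:,0]
    d=np.c_[n[:,0],-n[:,1],-np.ones(len(n))]
    if name=="wrist":
        T=np.array(c["tool_from_camera"]); Rt=R.from_euler("xyz",obs["ee_rot"]).as_matrix()
        e=Rt@T[:3,3]+obs["tool_pos"]; d=d@(Rt@T[:3,:3]).T
    else: e=np.array(c["eye"]); d=d@R.from_euler("xyz",c["orientation"]).as_matrix().T
    return e+d*((z-e[2])/d[:,2])[:,None]
def blobs(m,amin=30):
    cs,_=cv2.findContours(m.astype(np.uint8),cv2.RETR_EXTERNAL,cv2.CHAIN_APPROX_NONE)
    return sorted([c for c in cs if cv2.contourArea(c)>amin],key=cv2.contourArea,reverse=True)
def rect(name,c,z,obs=None):
    w=cast(name,c.reshape(-1,2),z,obs)[:,:2].astype(np.float32)
    (x,y),s,a=cv2.minAreaRect(w*1000); return np.round([x,y,*s,a],1)
E
python3 - <<'E'
from h import *
p=cv2.imread("pics/top0.png"); hsv=cv2.cvtColor(p,cv2.COLOR_BGR2HSV); H,S,V=cv2.split(hsv)
def inbox(m,x0,y0,x1,y1):
    r=np.zeros_like(m); r[y0:y1,x0:x1]=m[y0:y1,x0:x1]; return r
for c in blobs(inbox(V<60,105,145,190,285)): print("black",c.reshape(-1,2).mean(0).round(),rect("top",c,.072))
for c in blobs(inbox((S<40)&(V>150),182,192,245,248)): print("blade",rect("top",c,.008), cv2.minAreaRect(c))
br=inbox((S>90)&(V<210)&((H<15)|(H>170)),325,175,400,260)
for c in blobs(br)[:2]: print("pretzel",rect("top",c,.012),cv2.boundingRect(c))
for c in blobs(inbox((S<60)&(V>150),290,140,425,285))[:1]:
    print("sheet",rect("top",c,.004)); print(np.round(cast("top",cv2.approxPolyDP(c,6,True).reshape(-1,2),.004),4))
for c in blobs(inbox((S<60)&(V>150),430,140,565,280))[:1]:
    w=cast("top",c.reshape(-1,2),.02)[:,:2]; print("plate",cv2.minEnclosingCircle((w*1000).astype(np.float32)))
for c in blobs(inbox((S>40)&(V>150)&(H>10)&(H<30),95,140,250,292))[:1]: print("crate",rect("top",c,.042))
a=cv2.resize(p[140:295,95:255],(600,581),interpolation=cv2.INTER_CUBIC); cv2.imwrite("pics/crop1.png",a)
E
```

```text
black [142. 242.] [482.8 357.  104.   79.   86.1]
black [155. 165.] [622.2 348.9  98.1  19.2  81. ]
black [149. 209.] [536.  358.4  97.3  18.   83.2]
black [141. 194.] [565.9 372.7  19.1  11.6  81.3]
blade [524.6 255.8  98.8  79.2  83.3] ((206.97561645507812, 218.71951293945312), (48.92116928100586, 38.98233413696289), 6.340191841125488)
blade [471.2 252.9  40.3   8.1  89.6] ((208.0, 245.0), (4.0, 20.0), 90.0)
pretzel [526.6 -70.5 111.5  89.8  17.2] (346, 188, 49, 54)
sheet [536.4 -50.9 222.2 203.6   9.7]
[[ 0.6627 -0.1325  0.004 ]
 [ 0.6261  0.0671  0.004 ]
 [ 0.4115  0.0302  0.004 ]
 [ 0.4441 -0.168   0.004 ]]
plate ((535.1082763671875, -333.2156066894531), 125.24412536621094)
crate [530.4 317.9 270.5 271.   85.9]
```

View pics/crop1.png

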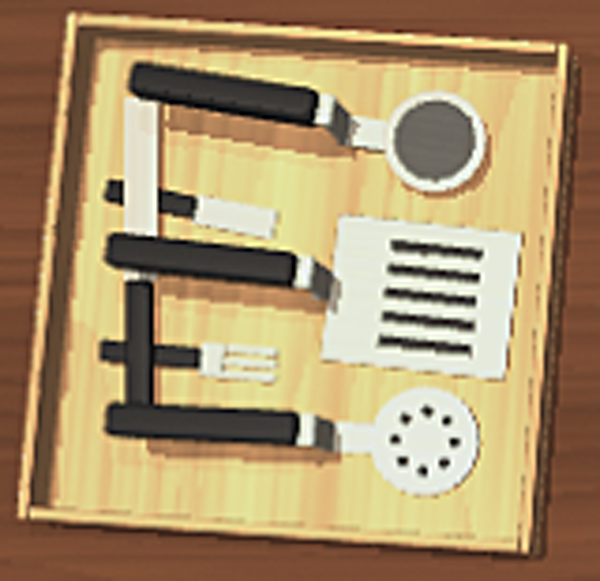

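The crop confirms it: the slotted rectangular blade is in the middle lane at crop (425,300), its handle at (200,262). The other two utensils are the spoon at (435,140) and the skimmer at (425,440). Now I plan the reach.

```bash
cat >> h.py <<'E'
def plan(pos,rpy,n=None,start=None,q=True):
    """rows (cm, rad) from the measured pose (or start) to a target; prints them; returns target"""
    if start is None: o=get_obs(); start=(o["tool_pos"],o["ee_rot"]); print("t",round(float(o["time"]),2),"at",np.round(o["tool_pos"],4),np.round(o["ee_rot"],4),"F",np.round(o["wrist_force"],2),"w",round(float(o["width"]),4))
    p0=np.array(start[0]); r0=R.from_euler("xyz",start[1]); r1=R.from_euler("xyz",rpy)
    rv=(r0.inv()*r1).as_rotvec(); dp=np.array(pos)-p0
    n=n or int(np.ceil(max(np.linalg.norm(dp)/.045,np.linalg.norm(rv)/.14,1)))
    rows=[]
    for i in range(n):
        ri=r0*R.from_rotvec(rv*i/n); d=ri.inv().apply(dp/n)*100
        rows.append(" ".join(f"{v:.2f}".replace("-0.00","0") for v in d)+" "+" ".join(f"{v:.3f}".replace("-0.000","0") for v in rv/n))
    for i in range(0,n,5): print("  ","; ".join(rows[i:i+5]))
    return (pos,rpy)
E
python3 - <<'E'
from h import *
a=plan([.533,.3295,.15],[np.pi,0,1.454])
E
```

```text
t 0.1 at [0.147  0.5295 0.2044] [-3.1396e+00 -2.0000e-04  2.8707e+00] F [0.03 0.09 0.66] w 0.0939
   -3.87 -0.81 0.50 0 0.000 0.129; -3.94 -0.31 0.50 0 0.000 0.129; -3.95 0.20 0.49 0 0.000 0.129; -3.89 0.71 0.49 0 0.000 0.129; -3.77 1.20 0.49 0 0.000 0.129
   -3.58 1.67 0.49 0 0.000 0.129; -3.34 2.12 0.49 0 0.000 0.129; -3.04 2.53 0.49 0 0.000 0.129; -2.69 2.90 0.49 0 0.000 0.129; -2.29 3.22 0.49 0 0.000 0.129
   -1.86 3.49 0.49 0 0.000 0.129
```

Call:
{"name": "step_arm", "arguments": {
  "increments": "-3.9 -0.8 0.5 0 0 0.13; -3.9 -0.3 0.5 0 0 0.13; -3.9 0.2 0.5 0 0 0.13; -3.9 0.7 0.5 0 0 0.13; -3.8 1.2 0.5 0 0 0.13",
  "claw": 0
}}

```text
time: 0.6
tool_pos: [0.3233, 0.4378, 0.1798]
ee_rot: [-3.141, 0.0, 2.216]
wrist_force: [0.3, 0.3, 0.9]
width: 0.0574
```

Call:
{"name": "step_arm", "arguments": {
  "increments": "-3.6 1.7 0.5 0 0 0.13; -3.3 2.1 0.5 0 0 0.13; -3.0 2.5 0.5 0 0 0.13; -2.7 2.9 0.5 0 0 0.13; -2.3 3.2 0.5 0 0 0.13"
}}

```text
time: 1.1
tool_pos: [0.4974, 0.3456, 0.1546]
ee_rot: [-3.141, 0.0, 1.565]
wrist_force: [1.6, 0.2, -0.2]
width: 0.0468
```

Call:
{"name": "step_arm", "arguments": {
  "increments": "-1.9 3.5 0.5 0 0 0.12; 0 0 0 0 0 0; 0 0 0 0 0 0"
}}

```text
time: 1.4
tool_pos: [0.5314, 0.3271, 0.1493]
ee_rot: [-3.139, 0.001, 1.45]
wrist_force: [0.6, 0.5, -0.4]
width: 0.0471
```

Run:
```python
from h import *
o=get_obs(); p=snapshot("wrist"); cv2.imwrite("pics/w1.png",p[:,:,::-1])
plan([.533,.3295,.1],[np.pi,0,1.454])
hsv=cv2.cvtColor(p,cv2.COLOR_RGB2HSV); V=hsv[...,2]
for c in blobs(V<60,300): print(cv2.boundingRect(c),rect("wrist",c,.072,o))
```

```text
t 1.45 at [0.5309 0.3278 0.1499] [-3.1399e+00  2.0000e-04  1.4515e+00] F [ 0.56  0.24 -0.12] w 0.0475
   0.10 0.10 2.49 -0.001 0.000 -0.001; 0.10 0.10 2.49 -0.001 0.000 -0.001
(0, 327, 640, 153) [512.  188.4 151.1 568.6  83.2]
(417, 327, 223, 125) [684.2 183.8 118.1 174.3  82.9]
(187, 143, 94, 137) [478.3 358.7  97.   63.7  86.6]
(424, 125, 46, 138) [622.  353.   96.   20.1  79.8]
(299, 127, 37, 137) [533.4 362.5  95.8  24.2  83.6]
(206, 276, 228, 99) [522.3 263.3  83.8 181.5  83.1]
```

View pics/w1.png

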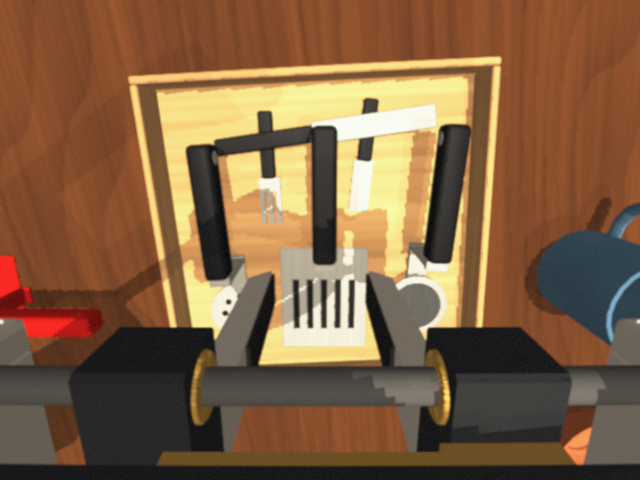

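The wrist view shows the handle from (320,130) to (325,260), centred between the open fingers, with the neighbouring handles clear. I descend and grip.

Call:
{"name": "step_arm", "arguments": {
  "increments": "0.2 0.2 3.0 0 0 0; 0 0 3 0 0 0; 0 0 2.5 0 0 0; 0 0 2.3 0 0 0; 0 0 0 0 0 0"
}}

```text
time: 1.95
tool_pos: [0.5296, 0.3294, 0.0386]
ee_rot: [-3.135, 0.004, 1.454]
wrist_force: [-0.0, -0.5, -0.1]
width: 0.0468
```

Call:
{"name": "step_arm", "arguments": {
  "increments": "0 0 0 0 0 0; 0 0 0 0 0 0; 0 0 0 0 0 0; 0 0 0 0 0 0; 0 0 0 0 0 0",
  "claw": 1
}}

```text
time: 2.45
tool_pos: [0.5345, 0.3299, 0.0441]
ee_rot: [3.139, -0.002, 1.451]
wrist_force: [0.8, -0.3, 3.0]
width: 0.0178
```

Call:
{"name": "step_arm", "arguments": {
  "increments": "0 0 -1 0 0 0; 0 0 -1.5 0 0 0; 0 0 -1.5 0 0 0; 0 0 -1 0 0 0; 0 0 0 0 0 0"
}}

```text
time: 2.95
tool_pos: [0.5352, 0.3303, 0.0957]
ee_rot: [3.137, -0.003, 1.451]
wrist_force: [0.3, 0.0, -0.9]
width: 0.0178
```

Run:
```python
from h import *
a=plan([.535,.330,.15],[np.pi,0,1.451])
a=plan([.490,.130,.12],[np.pi,0,1.752],start=a)
```

```text
t 2.95 at [0.5352 0.3303 0.0957] [ 3.1371e+00 -3.1000e-03  1.4508e+00] F [ 0.3   0.   -0.89] w 0.0178
   -0.01 0.00 -2.71 0.002 -0.002 0; -0.01 0 -2.71 0.002 -0.002 0
   -4.08 -0.42 0.60 0.000 0.000 -0.060; -4.05 -0.66 0.60 0.000 0.000 -0.060; -4.00 -0.90 0.60 0.000 0.000 -0.060; -3.94 -1.14 0.60 0.000 0.000 -0.060; -3.86 -1.38 0.60 0.000 0.000 -0.060
```

Call:
{"name": "step_arm", "arguments": {
  "increments": "0 0 -1.4 0 0 0; 0 0 -1.4 0 0 0; 0 0 -1.4 0 0 0; 0 0 -1.3 0 0 0; -1 0 0 0 0 0"
}}

```text
time: 3.45
tool_pos: [0.5339, 0.3209, 0.151]
ee_rot: [3.137, -0.004, 1.452]
wrist_force: [0.7, 0.0, -2.1]
width: 0.018
```

Call:
{"name": "step_arm", "arguments": {
  "increments": "-2 -0.2 0.2 0 0 -0.04; -3 -0.4 0.4 0 0 -0.05; -3 -0.5 0.4 0 0 -0.05; -3 -0.7 0.4 0 0 -0.05; -3 -0.9 0.4 0 0 -0.05"
}}

```text
time: 3.95
tool_pos: [0.5016, 0.178, 0.1289]
ee_rot: [-3.141, 0.0, 1.693]
wrist_force: [-0.0, -0.2, -1.3]
width: 0.0179
```

Call:
{"name": "step_arm", "arguments": {
  "increments": "-3 -1 0.5 0 0 -0.06; -2 -0.8 0.4 0 0 0; 0 0 0.3 0 0 0; 0 0 0 0 0 0; 0 0 0 0 0 0"
}}

```text
time: 4.45
tool_pos: [0.4919, 0.1283, 0.1175]
ee_rot: [3.142, -0.001, 1.751]
wrist_force: [0.0, 0.4, -2.5]
width: 0.0176
```

Run:
```python
from h import *
o=get_obs(); p=snapshot("scene"); s=p[200:400,180:520]; w=snapshot("wrist"); t=snapshot("top")
s=cv2.resize(s,(800,470)); cv2.imwrite("pics/s2.png",s[:,:,::-1]); cv2.imwrite("pics/w2.png",w[:,:,::-1]); cv2.imwrite("pics/t2.png",t[:,:,::-1])
plan([.490,.130,.12],[np.pi,0,1.752])
```

```text
t 4.6 at [0.4921 0.1286 0.1177] [ 3.1412e+00 -2.0000e-04  1.7521e+00] F [ 0.2  -0.72 -0.36] w 0.0179
   0.18 -0.18 -0.23 0.000 0 0.000
```

View pics/s2.png

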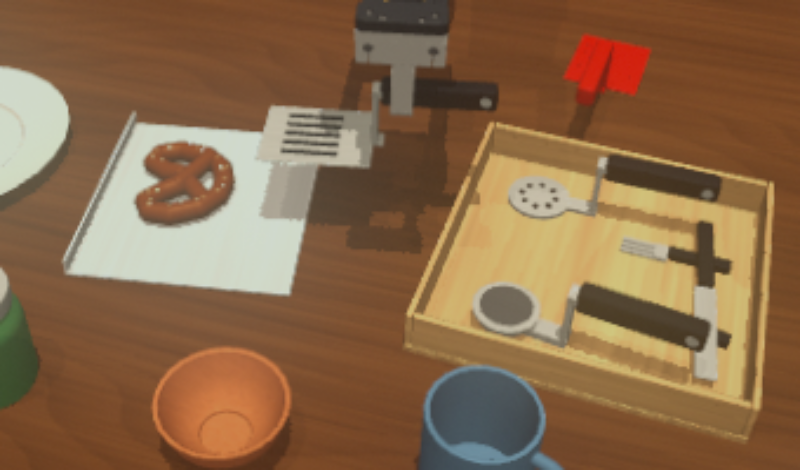

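View pics/w2.png

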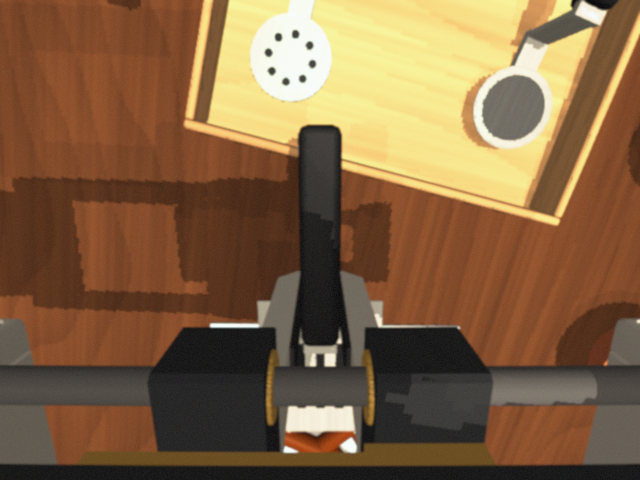

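The scene crop shows the turner held straight with the blade near (320,135) in front of the pretzel at (185,190). The spoon, skimmer, fork, spreader and knife are all still in the crate. I descend nose-down by 0.05 rad and feel for contact.

Call:
{"name": "step_arm", "arguments": {
  "increments": "0 0 2 0 0.02 0; 0 0 2 0 0.03 0; 0 0 1.4 0 0 0; 0 0 0.6 0 0 0; 0 0 0 0 0 0"
}}

```text
time: 5.1
tool_pos: [0.491, 0.1294, 0.0566]
ee_rot: [-3.14, -0.05, 1.751]
wrist_force: [0.1, 0.8, -2.3]
width: 0.0174
```

Call:
{"name": "step_arm", "arguments": {
  "increments": "0 0 0.2 0 0 0; 0 0 0.2 0 0 0; 0 0 0 0 0 0"
}}

```text
time: 5.4
tool_pos: [0.492, 0.1295, 0.054]
ee_rot: [3.141, -0.05, 1.751]
wrist_force: [-0.4, -0.6, -2.6]
width: 0.0182
```

Call:
{"name": "step_arm", "arguments": {
  "increments": "0 0 0.2 0 0 0; 0 0 0.1 0 0 0; 0 0 0 0 0 0"
}}

```text
time: 5.7
tool_pos: [0.4915, 0.1294, 0.0504]
ee_rot: [-3.141, -0.05, 1.751]
wrist_force: [0.5, -0.1, -1.9]
width: 0.0176
```

Run:
```python
from h import *
o=get_obs(); p=snapshot("scene"); s=cv2.resize(p[230:330,200:370],(800,470)); cv2.imwrite("pics/s3.png",s[:,:,::-1])
plan([.490,.130,.045],[np.pi,0,1.752])
```

```text
t 5.75 at [0.4915 0.1294 0.0504] [-3.1414 -0.0501  1.7507] F [ 0.49 -0.68 -1.67] w 0.0177
   0.06 -0.14 0.55 0 -0.050 -0.001
```

View pics/s3.png

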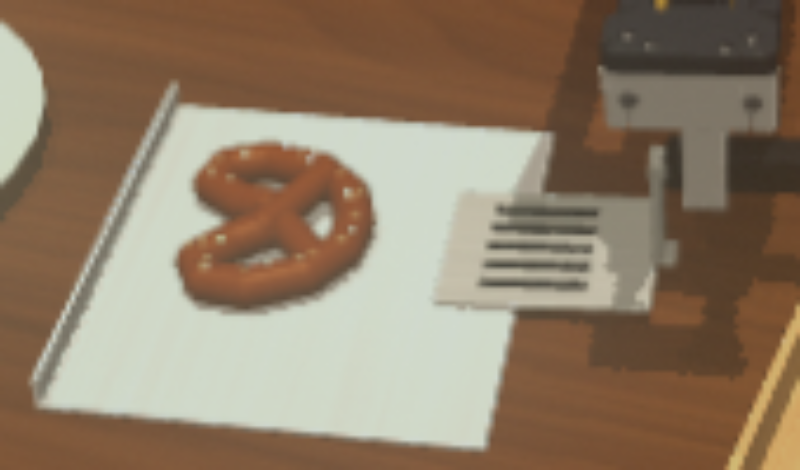

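Call:
{"name": "step_arm", "arguments": {
  "increments": "0 -0.3 0.1 0 0 0; 0 0 0.1 0 0 0; 0 0 0 0 0 0"
}}

```text
time: 6.05
tool_pos: [0.4884, 0.129, 0.0483]
ee_rot: [-3.141, -0.05, 1.751]
wrist_force: [0.0, -0.2, -2.3]
width: 0.0175
```

Call:
{"name": "step_arm", "arguments": {
  "increments": "0 0 0.1 0 0 0; 0 0 0.1 0 0 0; 0 0 0 0 0 0"
}}

```text
time: 6.35
tool_pos: [0.489, 0.1293, 0.0472]
ee_rot: [3.14, -0.05, 1.751]
wrist_force: [-0.5, 0.5, 1.5]
width: 0.0177
```

Call:
{"name": "step_arm", "arguments": {
  "increments": "0 0 0.1 0 0 0; 0 0 0 0 0 0; 0 0 0 0 0 0"
}}

```text
time: 6.65
tool_pos: [0.4891, 0.1294, 0.046]
ee_rot: [3.14, -0.05, 1.751]
wrist_force: [0.1, 2.2, 1.5]
width: 0.0178
```

Call:
{"name": "step_arm", "arguments": {
  "increments": "-1.5 0 -0.07 0 0 0; -1.5 0 -0.08 0 0 0; -1.5 0 -0.07 0 0 0; -1.5 0 -0.08 0 0 0; -1.5 0 -0.07 0 0 0"
}}

```text
time: 7.15
tool_pos: [0.5024, 0.0538, 0.0456]
ee_rot: [3.141, -0.05, 1.75]
wrist_force: [-1.2, 2.1, 2.8]
width: 0.0175
```

Run:
```python
from h import *
o=get_obs(); p=snapshot("scene"); s=cv2.resize(p[230:330,200:370],(800,470)); cv2.imwrite("pics/s4.png",s[:,:,::-1])
plan([.518,-.02,.046],[np.pi,0,1.752])
```

```text
t 7.2 at [0.5028 0.0514 0.0454] [ 3.1415 -0.0474  1.7486] F [ 0.66 -2.09 -0.18] w 0.0176
   -3.64 0.12 -0.20 0.000 -0.024 -0.002; -3.65 0.11 -0.11 0.000 -0.024 -0.002
```

View pics/s4.png

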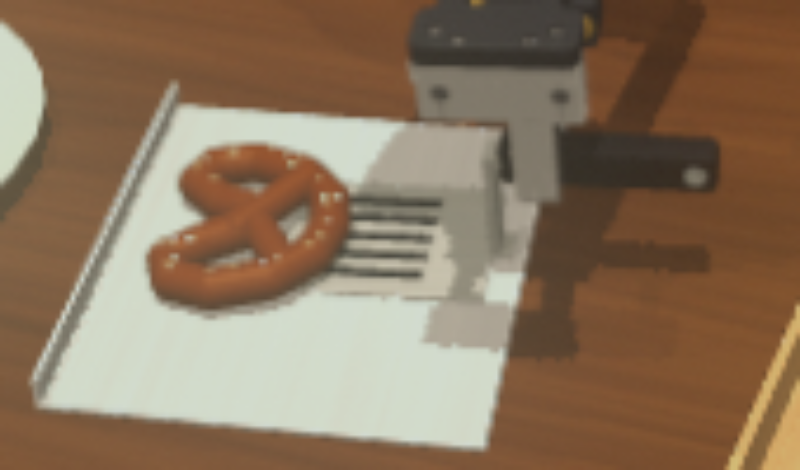

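The blade's front edge is now under the bend at (340,240), and the pretzel has shifted a little towards the lip. I keep sliding.

Call:
{"name": "step_arm", "arguments": {
  "increments": "-1.2 0 -0.06 0 0 0; -1.2 -0.1 -0.06 0 0 0; -1.2 -0.1 -0.06 0 0 0; -1.2 0 -0.06 0 0 0; -0.8 0 -0.04 0 0 0"
}}

```text
time: 7.7
tool_pos: [0.5102, -0.0012, 0.0454]
ee_rot: [-3.141, -0.05, 1.75]
wrist_force: [-1.3, 2.2, 2.2]
width: 0.0175
```

Run:
```python
from h import *
o=get_obs(); p=snapshot("scene"); s=cv2.resize(p[230:330,200:370],(800,470)); cv2.imwrite("pics/s5.png",s[:,:,::-1])
plan([.518,-.02,.046],[np.pi,0,1.752])
```

```text
t 7.75 at [ 0.5104 -0.0023  0.0453] [-3.1414 -0.0487  1.7496] F [ 0.31 -1.19 -0.65] w 0.0177
   -1.87 0.43 -0.16 0 -0.049 -0.002
```

View pics/s5.png

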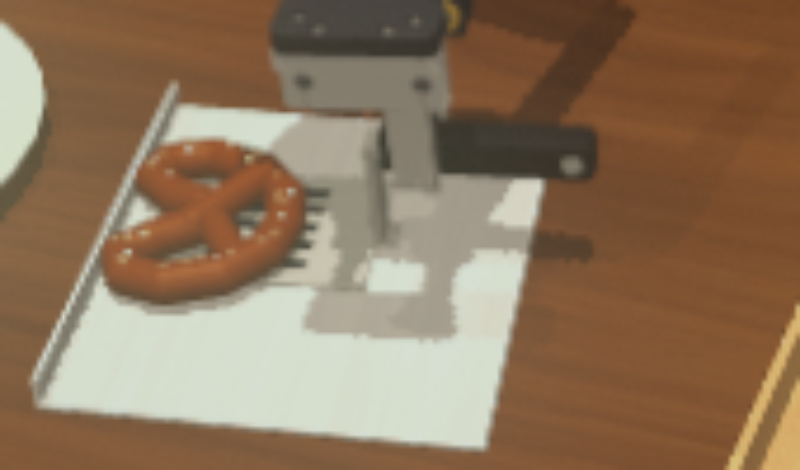

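The lobes now rest on the lip near (110,250), and most of the blade is under the pretzel. I push the last 1.8 cm, then tip the nose up and lift slowly.

Call:
{"name": "step_arm", "arguments": {
  "increments": "-0.9 0 -0.05 0 0 0; -0.9 0 -0.05 0 0 0; 0 0 0 0 0 0"
}}

```text
time: 8.05
tool_pos: [0.5135, -0.0195, 0.0453]
ee_rot: [-3.141, -0.048, 1.75]
wrist_force: [0.9, -0.6, -1.6]
width: 0.0177
```

Call:
{"name": "step_arm", "arguments": {
  "increments": "0.1 0 -0.1 0 -0.03 0; 0.1 0 -0.1 0 -0.03 0; 0.1 0 -0.2 0 -0.03 0; 0 0 -0.4 0 -0.02 0; 0 0 -0.5 0 -0.02 0"
}}

```text
time: 8.55
tool_pos: [0.5123, -0.0139, 0.0586]
ee_rot: [-3.141, 0.081, 1.752]
wrist_force: [0.3, 0.7, -3.8]
width: 0.0174
```

Call:
{"name": "step_arm", "arguments": {
  "increments": "0 0 -0.7 0 0 0; 0 0 -0.8 0 0 0; 0 0 -0.8 0 0 0; 0 0 -0.5 0 0 0; 0 0 0 0 0 0"
}}

```text
time: 9.05
tool_pos: [0.5132, -0.0127, 0.088]
ee_rot: [3.139, 0.081, 1.75]
wrist_force: [0.3, -0.7, -3.4]
width: 0.0178
```

Run:
```python
from h import *
o=get_obs(); p=snapshot("scene"); s=cv2.resize(p[200:330,180:370],(800,547)); cv2.imwrite("pics/s6.png",s[:,:,::-1])
plan([.518,-.02,.14],[np.pi,0,1.752])
```

```text
t 9.1 at [ 0.5128 -0.0126  0.0872] [3.1403 0.0802 1.7503] F [-0.44 -0.76 -3.78] w 0.0182
   -0.62 0.20 -2.60 0.001 0.040 -0.001; -0.51 0.19 -2.62 0.001 0.040 -0.001
```

View pics/s6.png

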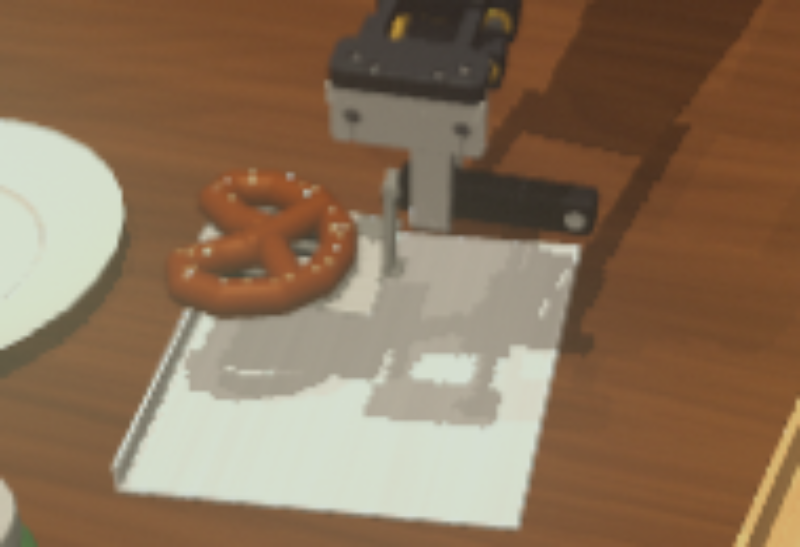

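The scene shows the pretzel riding on the blade at (265,240), clear of the sheet; the fingers at (435,190) are well away from it. I measure its pose on the turner and plan the carry.

```bash
cat >> h.py <<'E'
PL=np.array([.5351,-.3332]); F=np.array([.179,-.984])
def pretzel(z,ref=None,name=None):
    """pretzel outline centre and angle at height z from the top view"""
    o=get_obs(); p=snapshot("top")
    if name: cv2.imwrite("pics/"+name,p[:,:,::-1])
    Hh,S,V=cv2.split(cv2.cvtColor(p,cv2.COLOR_RGB2HSV))
    m=((S>90)&(V<210)&((Hh<15)|(Hh>170))).astype(np.uint8); white=np.zeros_like(m); white[130:300,290:570]=1
    wood=cv2.inRange(p,(0,0,0),(0,0,0)); m*=white
    return o,m,p
E
python3 - <<'E'
from h import *
o,m,p=pretzel(.068)
for c in blobs(m,60)[:6]: print(cv2.boundingRect(c),cv2.contourArea(c),rect("top",c,.068))
hs=cv2.cvtColor(p,cv2.COLOR_RGB2HSV)
print("pretzel hsv",hs[205:235:10,350:400:10].tolist()); print("wood",hs[290:300:5,300:420:40].tolist())
t=plan([.5128,-.0126,.105],[np.pi,.08,1.751])
c=PL-F*.085-0*F
t=plan([c[0],c[1],.105],[np.pi,.08,1.751],start=t,n=10)
E
```

```text
(290, 130, 280, 170) 32685.0 [ 523.6 -190.5  552.6  333.6   89.8]
(299, 229, 63, 69) 1841.0 [429.4   7.2 115.1 124.7  85.3]
pretzel hsv [[[79, 70, 99], [80, 74, 100], [78, 67, 125], [86, 43, 47], [8, 180, 112]], [[80, 71, 72], [79, 70, 76], [77, 68, 127], [8, 185, 154], [8, 179, 91]], [[110, 38, 20], [16, 43, 210], [78, 66, 128], [8, 189, 127], [8, 224, 106]]]
wood [[[10, 155, 130], [11, 146, 124], [10, 151, 132]], [[82, 85, 120], [11, 159, 125], [10, 146, 112]]]
t 9.15 at [ 0.5123 -0.0126  0.0866] [3.1414 0.0799 1.7503] F [ 0.4  -0.2  -4.15] w 0.0176
   -0.16 0.05 -1.83 0.000 0 -0.001
   -2.34 -0.36 0.19 0.000 0.000 0.000; -2.34 -0.36 0.19 0.000 0.000 0.000; -2.34 -0.36 0.19 0.000 0.000 0.000; -2.34 -0.36 0.19 0.000 0.000 0.000; -2.34 -0.36 0.19 0.000 0.000 0.000
   -2.34 -0.36 0.19 0.000 0.000 0.000; -2.34 -0.36 0.19 0.000 0.000 0.000; -2.34 -0.36 0.19 0.000 0.000 0.000; -2.34 -0.36 0.19 0.000 0.000 0.000; -2.34 -0.36 0.19 0.000 0.000 0.000
```

Call:
{"name": "step_arm", "arguments": {
  "increments": "0 0 -0.9 0 0 0; -0.2 0 -0.9 0 0 0; -0.8 -0.1 0.06 0 0 0; -1.4 -0.2 0.1 0 0 0; -2 -0.3 0.16 0 0 0"
}}

```text
time: 9.65
tool_pos: [0.514, -0.0563, 0.1047]
ee_rot: [-3.141, 0.08, 1.752]
wrist_force: [-0.7, -0.3, -3.5]
width: 0.0178
```

Call:
{"name": "step_arm", "arguments": {
  "increments": "-2.4 -0.4 0.2 0 0 0; -2.4 -0.4 0.2 0 0 0; -2.4 -0.4 0.2 0 0 0; -2.4 -0.4 0.2 0 0 0; -2.4 -0.4 0.2 0 0 0"
}}

```text
time: 10.15
tool_pos: [0.5151, -0.1797, 0.1039]
ee_rot: [-3.14, 0.08, 1.75]
wrist_force: [0.6, 0.5, -3.3]
width: 0.0177
```

Call:
{"name": "step_arm", "arguments": {
  "increments": "-2.4 -0.4 0.2 0 0 0; -2 -0.3 0.16 0 0 0; -1.4 -0.2 0.1 0 0 0; -0.8 -0.1 0.06 0 0 0; 0 0 0 0 0 0"
}}

```text
time: 10.65
tool_pos: [0.5176, -0.2455, 0.1041]
ee_rot: [-3.141, 0.08, 1.749]
wrist_force: [0.0, 0.7, -3.6]
width: 0.0179
```

```bash
sed -i '/^def pretzel/,$d' h.py
cat >> h.py <<'E'
def pretzel(z,name=None,box=(430,130,570,300)):
    o=get_obs(); p=snapshot("top")
    if name: cv2.imwrite("pics/"+name,p[:,:,::-1])
    Hh,S,V=cv2.split(cv2.cvtColor(p,cv2.COLOR_RGB2HSV))
    m=((S>165)&(Hh<=9)).astype(np.uint8); b=np.zeros_like(m); b[box[1]:box[3],box[0]:box[2]]=1
    c=blobs(cv2.morphologyEx(m*b,cv2.MORPH_CLOSE,np.ones((3,3))),60)
    for k in c[:3]:
        r=rect("top",k,z); d=r[:2]/1000-PL
        print("pretzel",cv2.boundingRect(k),cv2.contourArea(k),r,"from plate: ahead %.1f mm, left-of-travel %.1f mm"%(1000*d@F,1000*d@[-F[1],F[0]]))
E
python3 - <<'E'
from h import *
o=get_obs(); pretzel(o["tool_pos"][2]-.0375+.006+.012)
plan([*(PL-F*.085),.105],[np.pi,.08,1.751])
E
```

```text
pretzel (501, 220, 21, 11) 115.5 [ 496.2 -337.7   18.4   40.8   10.8] from plate: ahead -2.5 mm, left-of-travel -39.1 mm
t 10.7 at [ 0.5177 -0.2445  0.1042] [-3.1413  0.079   1.7502] F [ 0.35 -0.69 -2.96] w 0.018
   -0.54 0.12 -0.04 0 -0.001 -0.001
```

Run:
```python
from h import *
t=snapshot("top"); s=snapshot("scene")
a=t[130:300,420:590]; b=s[190:330,80:320]
im=np.hstack([cv2.resize(a,(400,400)),cv2.resize(b,(400,233)).copy() if 0 else cv2.copyMakeBorder(cv2.resize(b,(400,233)),0,167,0,0,cv2.BORDER_CONSTANT)])
cv2.imwrite("pics/c7.png",im[:,:,::-1])
Hh,S,V=cv2.split(cv2.cvtColor(s,cv2.COLOR_RGB2HSV))
m=((S>165)&(Hh<=9)).astype(np.uint8); m[:190]=0; m[330:]=0; m[:,:80]=0; m[:,320:]=0
for k in blobs(m,60)[:4]: print(cv2.boundingRect(k),rect("scene",k,.085))
```

View pics/c7.png

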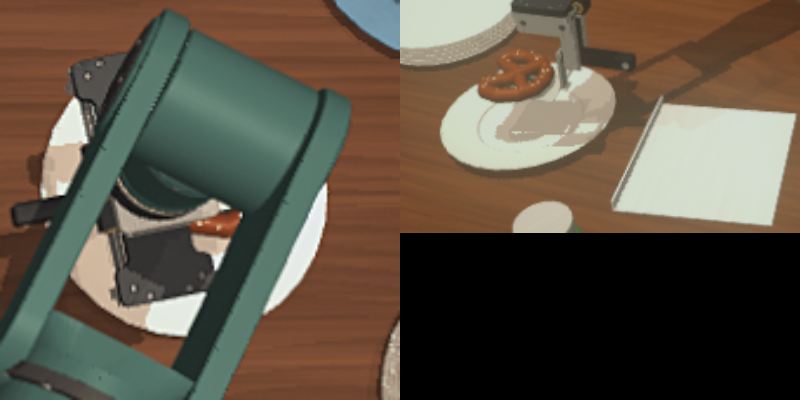

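The combined crop shows the arm hiding the pretzel from the top camera. The scene camera sees it clearly on the blade over the plate at crop (515,77), so I switch my measuring to that camera.

Run:
```python
from h import *
s=snapshot("scene"); cv2.imwrite("pics/s7.png",s[:,:,::-1])
h=cv2.cvtColor(s,cv2.COLOR_RGB2HSV)
print(h[226:252:3,128:172:6].tolist()); print("wood",h[205:215:5,170:240:30].tolist(),h[300,90:200:30].tolist())
```

```text
[[[14, 121, 122], [14, 126, 127], [11, 156, 142], [12, 148, 134], [14, 128, 102], [11, 154, 129], [11, 167, 150], [13, 137, 130]], [[15, 124, 123], [14, 122, 121], [12, 138, 118], [11, 164, 148], [14, 97, 134], [11, 163, 149], [11, 162, 131], [14, 82, 150]], [[14, 120, 123], [14, 118, 121], [20, 47, 172], [11, 152, 136], [12, 160, 148], [12, 140, 115], [11, 159, 133], [11, 154, 121]], [[14, 119, 122], [12, 141, 134], [12, 161, 155], [12, 155, 151], [11, 162, 145], [19, 71, 104], [13, 156, 152], [12, 137, 106]], [[11, 152, 141], [12, 156, 154], [12, 146, 131], [12, 136, 118], [11, 162, 148], [22, 52, 94], [11, 162, 140], [14, 110, 88]], [[11, 157, 146], [12, 146, 129], [15, 106, 94], [17, 78, 101], [11, 162, 151], [13, 144, 161], [12, 142, 120], [22, 50, 128]], [[12, 153, 137], [11, 161, 150], [12, 158, 158], [12, 159, 162], [12, 158, 153], [12, 149, 125], [15, 109, 91], [23, 34, 195]], [[15, 104, 110], [12, 146, 131], [11, 145, 139], [12, 148, 134], [12, 137, 117], [14, 105, 92], [23, 42, 133], [23, 33, 199]], [[47, 21, 220], [17, 85, 117], [15, 109, 96], [16, 106, 94], [16, 96, 93], [18, 51, 176], [21, 42, 170], [24, 30, 201]]]
wood [[[21, 45, 131], [13, 157, 122], [12, 157, 120]], [[20, 45, 131], [13, 154, 124], [13, 160, 123]]] [[13, 153, 120], [13, 143, 132], [13, 133, 128], [13, 130, 126]]
```

```bash
sed -i '/^def pretzel/,$d' h.py
cat >> h.py <<'E'
def pretzel(z,box=(70,205,260,310)):
    s=snapshot("scene"); Hh,S,V=cv2.split(cv2.cvtColor(s,cv2.COLOR_RGB2HSV))
    m=((S>125)&(Hh<=12)&(V>80)).astype(np.uint8); b=np.zeros_like(m); b[box[1]:box[3],box[0]:box[2]]=1
    m=cv2.morphologyEx(cv2.morphologyEx(m*b,cv2.MORPH_OPEN,np.ones((2,2))),cv2.MORPH_CLOSE,np.ones((5,5)))
    for k in blobs(m,150)[:2]:
        r=rect("scene",k,z); d=r[:2]/1000-PL
        print("pretzel",cv2.boundingRect(k),cv2.contourArea(k),r,"ahead %.1f left %.1f mm"%(1000*d@F,1000*d@[-F[1],F[0]]))
    return s
E
python3 - <<'E'
from h import *
pretzel(.088)
s=cv2.imread("pics/s7.png"); Hh,S,V=cv2.split(cv2.cvtColor(s,cv2.COLOR_BGR2HSV))
m=(S<75)&(V>120); m[:,250:]=0; m[:200]=0; m[312:]=0
for k in blobs(m,500)[:2]: w=cast("scene",k.reshape(-1,2),.02)[:,:2]; print(cv2.boundingRect(k),cv2.minEnclosingCircle((w*1000).astype(np.float32)))
E
```

```text
pretzel (128, 221, 44, 29) 788.5 [ 537.4 -326.4  113.9   95.5   10.1] ahead -6.3 left 3.5 mm
pretzel (71, 255, 31, 56) 727.0 [ 724.  -378.6  211.1   53.3   49.7] ahead 78.5 left 177.8 mm
(64, 200, 145, 93) ((479.00567626953125, -497.69891357421875), 297.90740966796875)
(206, 247, 44, 65) ((548.3596801757812, -117.36761474609375), 114.8699951171875)
```

Call:
{"name": "step_arm", "arguments": {
  "increments": "0 0 0.7 0 0 0; 0 0 1.1 0 0 0; 0 0 1.1 0 0 0; 0 0 0.8 0 0 0; 0 0 0.2 0 0 0"
}}

```text
time: 11.4
tool_pos: [0.5173, -0.2469, 0.0632]
ee_rot: [-3.138, 0.077, 1.751]
wrist_force: [0.2, -0.4, -3.5]
width: 0.0179
```

Call:
{"name": "step_arm", "arguments": {
  "increments": "0 0 0 0 0.03 0; 0 0 0 0 0.04 0; 0 0 0 0 0.04 0; 0 0 0 0 0.04 0; 0 0 0 0 0 0"
}}

```text
time: 11.9
tool_pos: [0.5191, -0.2494, 0.0661]
ee_rot: [3.141, -0.069, 1.749]
wrist_force: [1.0, -0.8, -4.3]
width: 0.0175
```

Run:
```python
from h import *
pretzel(.038); o=get_obs(); print(o["time"],o["tool_pos"].round(4),o["ee_rot"].round(3),o["wrist_force"].round(1), (o["tool_pos"][:2]-PL)@F)
```

```text
pretzel (71, 247, 40, 64) 1172.0 [ 669.1 -436.2  280.    74.5   48.2] ahead 125.3 left 113.4 mm
pretzel (193, 206, 66, 24) 762.0 [ 334.4 -246.8  110.1  173.    36.1] ahead -120.9 left -182.0 mm
11.95 [ 0.519  -0.2488  0.066 ] [ 3.141 -0.069  1.75 ] [ 0.5 -0.  -2.9] -0.08590921215360776
```

```bash
sed -i 's/box=(70,205,260,310)/box=(112,222,205,285)/' h.py
python3 - <<'E'
from h import *
s=pretzel(.038); cv2.imwrite("pics/s8.png",s[:,:,::-1])
h=cv2.cvtColor(s,cv2.COLOR_RGB2HSV); m=(h[...,1]>100)&(h[...,0]<=14)
for y in range(226,290,3): print(y,"".join("#" if v else "." for v in m[y,104:212:2]))
E
```

```text
pretzel (134, 240, 41, 29) 678.5 [ 544.3 -325.8  110.3   80.4    8.2] ahead -5.6 left 10.4 mm
226 ............#########.......................##########
229 ........#################...................##########
232 #######..##########...................................
235 ################......................................
238 #############.........................................
241 ##########.............########.##....................
244 ########.............##############..................#
247 ######..............##############.#.................#
250 #####.................##############..................
253 ###..................#######...####...................
256 ##...............############.####....................
259 ##.............#.#####...########...................##
262 #..............################.......................
265 ...............#############..........................
268 ..................######............................##
271 ...................................................###
274 .................................................#####
277 #...............................................######
280 ##............................................########
283 ###.........................................##########
286 #####....................................#############
289 #######................................###############
```

Call:
{"name": "step_arm", "arguments": {
  "increments": "0.3 0 0 0 0.03 0; 0.4 0 0 0 0.03 0; 0.4 0 -0.1 0 0.02 0; 0.2 0 -0.1 0 0.02 0; 0 0 0 0 0 0"
}}

```text
time: 12.5
tool_pos: [0.5164, -0.2354, 0.0691]
ee_rot: [3.141, -0.17, 1.751]
wrist_force: [0.5, -0.7, -3.4]
width: 0.0176
```

```bash
cat > c.py <<'E'
from h import *
import sys
s=pretzel(float(sys.argv[1])); o=get_obs(); f=-o["ee_rot"][1]; a=(o["tool_pos"][:2]-PL)@F
print(round(float(o["time"]),2),o["tool_pos"].round(4),o["ee_rot"].round(3),o["wrist_force"].round(1),"front ahead %.4f z %.4f"%(a+.125*np.cos(f)-.0375*np.sin(f),o["tool_pos"][2]-.125*np.sin(f)-.0375*np.cos(f)))
E
python3 c.py .03
```

```text
pretzel (142, 243, 39, 28) 615.0 [ 539.1 -310.3  107.8   79.    10.6] ahead -21.8 left 8.0 mm
12.55 [ 0.5164 -0.2354  0.0691] [ 3.141 -0.17   1.751] [ 0.1  1.1 -3.3] front ahead 0.0172 z 0.0110
```

Call:
{"name": "step_arm", "arguments": {
  "increments": "0 0 -0.2 0 0.025 0; 0 0 -0.3 0 0.03 0; 0 0 -0.3 0 0.03 0; 0 0 -0.2 0 0.025 0; 0 0 0 0 0 0"
}}

```text
time: 13.05
tool_pos: [0.5168, -0.2384, 0.0787]
ee_rot: [3.142, -0.28, 1.749]
wrist_force: [0.4, 0.7, -4.4]
width: 0.0178
```

```bash
python3 c.py .03
```

```text
pretzel (143, 242, 37, 30) 475.0 [ 538.  -307.9  113.2   65.9    9.4] ahead -24.4 left 7.4 mm
13.1 [ 0.5167 -0.2379  0.0786] [-3.141 -0.28   1.75 ] [ 0.4  0.5 -2.4] front ahead 0.0127 z 0.0079
```

Call:
{"name": "step_arm", "arguments": {
  "increments": "0.1 0 -0.3 0 0.03 0; 0.1 0 -0.3 0 0.03 0; 0.1 0 -0.3 0 0.03 0; 0.1 0 -0.3 0 0.03 0; 0 0 0 0 0 0"
}}

```text
time: 13.6
tool_pos: [0.5168, -0.2382, 0.0913]
ee_rot: [3.142, -0.401, 1.75]
wrist_force: [-0.6, -0.1, -3.3]
width: 0.0177
```

```bash
python3 c.py .03
```

```text
pretzel (143, 243, 36, 28) 341.5 [ 538.9 -308.2  109.7   57.2    8.7] ahead -23.9 left 8.2 mm
13.65 [ 0.5167 -0.2378  0.0912] [-3.141 -0.4    1.75 ] [-1.2  0.1 -3.5] front ahead 0.0034 z 0.0080
```

Call:
{"name": "step_arm", "arguments": {
  "increments": "0.6 0 0.2 0 0 0; 0.9 0 0.4 0 0 0; 0.9 0 0.4 0 0 0; 0.4 0 0.1 0 0 0"
}}

```text
time: 14.05
tool_pos: [0.5109, -0.2057, 0.0925]
ee_rot: [3.141, -0.401, 1.752]
wrist_force: [-0.8, -0.0, -2.7]
width: 0.0177
```

```bash
python3 c.py .02
```

```text
pretzel (139, 245, 39, 29) 493.0 [ 538.9 -322.   110.3   63.9    7.5] ahead -10.3 left 5.7 mm
14.1 [ 0.5109 -0.2056  0.0927] [ 3.141 -0.401  1.753] [ 0.1  0.4 -2.7] front ahead -0.0295 z 0.0094
```

Call:
{"name": "step_arm", "arguments": {
  "increments": "0.8 0 0.3 0 0 0; 0.9 0 0.4 0 0 0; 0.9 0 0.4 0 0 0; 0.9 0 0.3 0 0 0; 0.5 0 0.1 0 0 0"
}}

```text
time: 14.6
tool_pos: [0.5034, -0.1644, 0.0942]
ee_rot: [3.141, -0.4, 1.752]
wrist_force: [0.8, 1.7, -2.6]
width: 0.018
```

```bash
python3 c.py .015
```

```text
pretzel (140, 247, 40, 29) 695.5 [ 538.9 -317.7  109.5   88.3    9.7] ahead -14.6 left 6.5 mm
14.65 [ 0.5035 -0.1641  0.0945] [ 3.141 -0.4    1.752] [ 0.1  0.7 -1.7] front ahead -0.0715 z 0.0113
```

The pretzel lies flat on the plate, 16 mm from the centre. I withdraw, level the turner and carry it to the sheet.

Call:
{"name": "step_arm", "arguments": {
  "increments": "1.2 0 -0.2 0 0 0; 2 0 -0.5 0 0 0; 2 0 -1 0 0 0; 2 0 -1 0 0 0; 1 0 -1 0 0 0"
}}

```text
time: 15.15
tool_pos: [0.4929, -0.1041, 0.1626]
ee_rot: [3.139, -0.399, 1.753]
wrist_force: [0.6, -0.7, -1.4]
width: 0.0178
```

```bash
python3 c.py .015
python3 - <<'E'
from h import *
plan([.5233,.0241,.10],[np.pi,0,1.7516])
E
```

```text
pretzel (140, 247, 41, 28) 700.0 [ 537.9 -317.7  107.    86.9    7.7] ahead -14.8 left 5.5 mm
15.2 [ 0.4938 -0.1044  0.1648] [ 3.136 -0.397  1.755] [ 0.3  0.  -0.5] front ahead -0.1317 z 0.0819
t 15.2 at [ 0.4938 -0.1044  0.1648] [ 3.1356 -0.3968  1.7549] F [ 0.33  0.04 -0.53] w 0.0173
   2.16 1.30 2.67 0.001 -0.099 0.001; 2.42 1.30 2.44 0.001 -0.099 0.001; 2.65 1.30 2.19 0.001 -0.099 0.001; 2.85 1.30 1.91 0.001 -0.099 0.001
```

Call:
{"name": "step_arm", "arguments": {
  "increments": "1.8 1 1.8 0 -0.08 0; 1.9 1 2 0 -0.08 0; 2.1 1 1.8 0 -0.08 0; 2.2 1.1 1.7 0 -0.08 0; 2.2 1.1 1.6 0 -0.077 0"
}}

```text
time: 15.7
tool_pos: [0.5229, 0.023, 0.0981]
ee_rot: [3.139, 0.0, 1.75]
wrist_force: [0.1, -0.5, -2.1]
width: 0.0177
```

Call:
{"name": "step_arm", "arguments": {
  "increments": "0 0 0 0 0 0; 0 0 0 0 0 0"
}}

```text
time: 15.9
tool_pos: [0.522, 0.0231, 0.0973]
ee_rot: [-3.141, -0.003, 1.753]
wrist_force: [0.3, 0.1, -1.4]
width: 0.0177
```

Run:
```python
from h import *
plan([.5233,.0241,.047],[np.pi,0,1.7516])
s=snapshot("scene"); s=cv2.resize(s[190:340,90:370],(800,429)); cv2.imwrite("pics/s9.png",s[:,:,::-1])
```

```text
t 15.9 at [0.522  0.0231 0.0973] [-3.1406 -0.0034  1.7533] F [ 0.31  0.14 -1.4 ] w 0.0177
   0.03 0.08 2.51 -0.001 -0.002 0.001; 0.03 0.08 2.51 -0.001 -0.002 0.001
```

Call:
{"name": "step_arm", "arguments": {
  "increments": "0 0.1 1.5 0 0 0; 0 0 1.5 0 0 0; 0 0 1.2 0 0 0; 0 0 0.7 0 0 0; 0 0 0 0 0 0"
}}

```text
time: 16.45
tool_pos: [0.5226, 0.0215, 0.0474]
ee_rot: [-3.139, -0.004, 1.749]
wrist_force: [0.0, -0.4, -1.6]
width: 0.0178
```

Call:
{"name": "step_arm", "arguments": {
  "increments": "0 0 0.2 0 0 0; 0 0 0.1 0 0 0; 0 0 0 0 0 0"
}}

```text
time: 16.75
tool_pos: [0.5236, 0.0225, 0.046]
ee_rot: [3.141, -0.003, 1.751]
wrist_force: [-0.5, -0.1, -1.3]
width: 0.0178
```

Call:
{"name": "step_arm", "arguments": {
  "increments": "0 0 0.1 0 0 0; 0 0 0 0 0 0; 0 0 0 0 0 0"
}}

```text
time: 17.05
tool_pos: [0.5233, 0.0226, 0.0446]
ee_rot: [3.141, -0.003, 1.751]
wrist_force: [0.2, -0.3, -2.2]
width: 0.0177
```

Call:
{"name": "step_arm", "arguments": {
  "increments": "0 0 0.1 0 0 0; 0 0 0.1 0 0 0; 0 0 0 0 0 0"
}}

```text
time: 17.35
tool_pos: [0.5231, 0.0225, 0.0422]
ee_rot: [-3.141, -0.003, 1.751]
wrist_force: [0.4, 0.6, -2.4]
width: 0.0178
```

Call:
{"name": "step_arm", "arguments": {
  "increments": "0 0 0.1 0 0 0; 0 0 0 0 0 0; 0 0 0 0 0 0"
}}

```text
time: 17.65
tool_pos: [0.5233, 0.0226, 0.0419]
ee_rot: [3.141, -0.003, 1.751]
wrist_force: [-2.1, 0.2, 1.5]
width: 0.0179
```

Contact (force rose by about 4 N). I release and retreat.

Call:
{"name": "step_arm", "arguments": {
  "increments": "0 0 0 0 0 0; 0 0 0 0 0 0; 0 0 0 0 0 0; 0 0 0 0 0 0",
  "claw": 0
}}

```text
time: 18.05
tool_pos: [0.5234, 0.0224, 0.0414]
ee_rot: [3.141, -0.003, 1.751]
wrist_force: [-0.3, -0.1, -1.0]
width: 0.0453
```

Call:
{"name": "step_arm", "arguments": {
  "increments": "0 0 -1 0 0 0; 0 0 -2 0 0 0; 0 0 -3 0 0 0; 0 0 -4 0 0 0; 4 0 -4 0 0 0"
}}

```text
time: 18.55
tool_pos: [0.5178, 0.0544, 0.1793]
ee_rot: [3.14, -0.001, 1.746]
wrist_force: [0.8, 1.1, -0.5]
width: 0.047
```

Call:
{"name": "step_arm", "arguments": {
  "increments": "4 -2 -2 0 0 0; 4 -4 0 0 0 0; 4 -4 0 0 0 0; 2 -3 0 0 0 0; 0 0 0 0 0 0"
}}

```text
time: 19.05
tool_pos: [0.3721, 0.1654, 0.1988]
ee_rot: [3.14, -0.004, 1.755]
wrist_force: [0.3, 0.3, 0.9]
width: 0.0471
```

```bash
python3 c.py .015
python3 - <<'E'
from h import *
p=snapshot("top"); s=snapshot("scene")
im=np.hstack([cv2.resize(p[120:300,90:570],(400,150)),np.zeros((150,400,3),np.uint8)])
im=np.vstack([cv2.resize(p[130:300,90:570],(800,283)),cv2.resize(s[200:350,70:370],(600,300)).copy() if 0 else cv2.copyMakeBorder(cv2.resize(s[195:385,70:520],(710,300)),0,0,0,90,cv2.BORDER_CONSTANT)])
cv2.imwrite("pics/end.png",im[:,:,::-1])
E
```

```text
pretzel (140, 247, 40, 28) 679.0 [ 538.1 -318.5  107.    85.3    7.7] ahead -13.9 left 5.6 mm
19.1 [0.3739 0.1646 0.1986] [ 3.139e+00 -3.000e-03  1.754e+00] [-0.4  0.7 -0.6] front ahead -0.3938 z 0.1607
```

View pics/end.png

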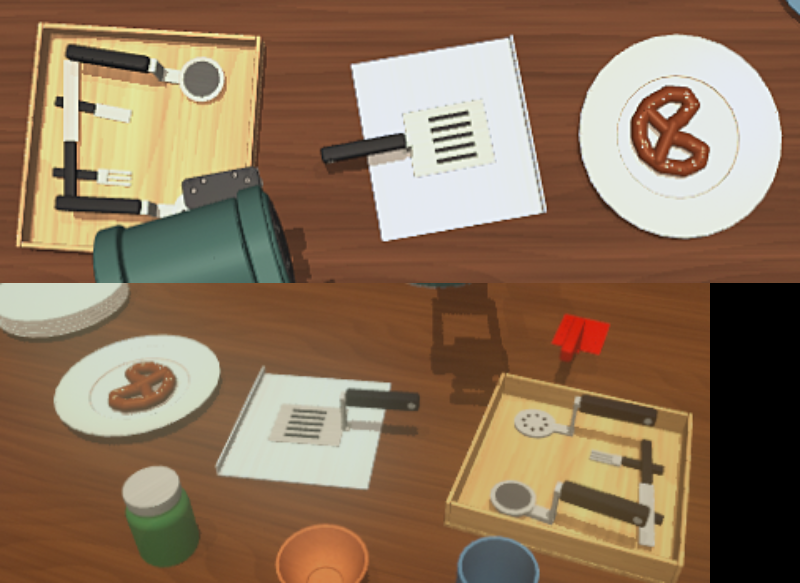

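The last picture shows the pretzel flat on the plate at (668,130). The turner lies flat and centred on the sheet at (450,138), the other utensils are still in the crate, and the gripper is clear.

```bash
python3 -c "
from bench import *
print(close_job())"
```

```text
the job is handed in; nothing more can be done
None
```

I handed the job in at about 19 s of the allowed 61 s, and my last checks all passed. The hand-in reports no verdict.

I took the turner from the middle lane of the crate and slid its blade under the pretzel against the lip. I then lifted the pretzel, carried it to the plate, and tipped it off by tilting the blade about 0.4 rad and drawing it back. Last, I laid the turner on the sheet.

**Last checks:**
- **Pretzel:** it lies flat and at rest, about 15 mm from the plate centre, against a limit of 45 mm.
- **Turner:** its blade lies flat near the middle of the sheet. This comes from the final pictures and the contact force on lowering; I did not measure its final pose.
- **Other objects:** the spoon, skimmer, spreader, fork and knife are still in the crate, and the bowl, jar and mug look undisturbed. The skimmer is partly hidden by the arm in the top view but clear in the scene view.
- **Gripper:** it is clear of everything, and I saw no contact with the food.

**Disagreements:** the arm hid the pretzel from the top camera during the carry, so I measured it with the scene camera from then on. One of those scene readings picked up wood instead of the pretzel; I narrowed the search area and repeated it.

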